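# Fit the coarse seed plate on the tray seeder

### The arm

A 7-joint arm with a two-finger parallel gripper is mounted at the origin on the work surface. World frame = base frame: x ahead of the robot, y to its left, z up, the work surface at z = 0. Lengths are in m, angles in rad, forces in N, time in s.
With the tool pointing down it reaches from about 0.425 to 0.875 m from the base axis. Payload 4.7 kg.
Tool frame: the origin (TCP) lies between the finger pads; the fingertips stand 11 mm ahead of it and the grasp point (between the pads) lies 8 mm behind it; z points along the fingers, y is the direction in which the jaws open and shut (so a half turn about z gives the same grasp; the last joint's range is limited). The gripper opens to 87 mm and grips with 3 to 60 N. Pads are 19 mm wide; open, the fingers measure 117 mm over their backs; the gripper's body (75 mm by 190 mm) begins 51 mm behind the grasp point.
Start: joints at [-1.271, 0.321, -0.07, 1.45, 0.023, 1.371, -0.057], TCP at [0.183, 0.624, 0.234] pointing down, gripper open.
Joint ranges: [-2.86, 2.86], [-0.3, 2.09], [-1.38, 1.24], [0.06, 2.45], [-1.56, 4.7], [0.09, 2.05], [-2.69, 2.69]. Speed limits (rad/s): [2.57, 2.57, 3.14, 3.14, 3.14, 3.14, 3.14].

### API

Orientations are given as a rotation vector (axis times angle).
In Python, from bench import ctrl gives the robot as it stands.
- The arm moves only by the tool servo_tool, never from a script. Its argument "series" is a list of rows, each an object with "travel": the shift along the tool's x, y, z in m, a list of three; "angular": the turn, a rotation vector about the tool's x, y, z in rad, a list of three. A call has 1 to 5 rows; each row shifts and turns the commanded pose from where the row before left it, along the tool's axes as they then stand; what a row does not reach is not made up. A row lasts 1/10 s, in which the tool goes at most 50 mm and 8.59 degrees, less where a joint would pass 70% of its speed; a pose out of reach is approached as far as the arm can. A call with a gripper value outside its range is refused whole. "claw" is the finger opening in m, from 0 to 0.087, set as the call begins (left out, the last holds). The fingers move at their own pace and stop on an object; "squeeze" is the grip in N (left out, the last holds). Time passes only in rows, so rows that do not move let the fingers close. It gives the time, the measured TCP pose, the force and the opening at its end, in the units of the state.
- ctrl.get_state(): the state, without advancing time (a new reading comes with each control period).
- ctrl.get_image(name): name is "side" or "top" or "wrist"; returns the picture (384x512x3 uint8, red, green, blue); there is no depth.
- ctrl.calibration(name): a dict with "fx", "fy", "cx", "cy" (pixels), "rvec" (rotation vector, rad) and "tvec" (3), from world to camera coordinates, as OpenCV has them. Camera axes: x right, y down, z forward; pixel columns grow to the right and rows downward; lengths in m; the calibration is good to about 2 mm. A picture is of the moment at which its call begins: read the wrist's pose just before it. calibration takes no time and is no camera call; for the wrist camera it gives the pose at the moment of the call.
- ctrl.close_job(): hands the job in, once; it reports no verdict.
The state is a dict: "time": time; "joint_positions": joint angles; "qd": joint speeds; "joint_torque": joint torques, N m; "position": TCP position; "tool_rot": TCP orientation; "ft_force": force on the tool from outside, world axes, zero at the start; "torque": the same for the moment, N m; "grip_width": opening from 0.0 (shut) to 1.0 (fully open).
Only numpy, scipy, OpenCV 4.12 (cv2) and the standard library are available. Lean on these libraries where they do the work, as an engineer would, in place of code of your own. Each camera call takes 0.05 s, during which the arm holds its last target.

### The job

Change the tray seeder over to big seeds: take the seed plate with the few large round cells, turn it so that the slot in its hub lines up with the seeder's upright key, and set it fully down on the round deck, flat and released. Leave the other seed plate, with the many small cells, where it lies.

Things in the scene. Friction and masses are not known exactly. Their poses are not given: they have to be found in the camera images.
- coarse_plate: Seed plate to fit: aluminium disc, 124 mm across, 6 thick, with 8 large dark cells (18 mm) round its rim, about 0.11-0.23 kg. Grey hub on its middle, 72 mm (plate x) by 44 (y), top 46 above the underside: grip it across the 44. A slot 56 (x) by 28 (y) goes right through hub and disc. Origin: centre of underside; z up, x along the slot. Half a turn fits alike.
- fine_plate: The other seed plate, to be left alone: same disc, hub and slot, but with 24 small dark cells (6 mm) near its rim. Origin and axes as for the coarse plate.
- seeder_seat (a point): On the fixed grey tray seeder (190 x 170 mm): top centre of its round deck (120 across, 60 above table), where a seated plate's underside centre lies. Here a fixed flat dark steel key stands 30 mm up: 40 long on this frame's x, 12 thick on y, z up. A slot lined up within 5 mm and 10 degrees drops over it. Control strip beyond the deck (+x): 71 above table, clear of the plate.
Things that resemble listed ones, but are neither listed nor needed, are in the scene too. Leave any orange look-alike of the coarse_plate alone.

How it is judged:
At the end, for the whole second after the job is handed in: The coarse plate lies flat (within 6 degrees, hub up) and at rest on the seeder's deck, over the key: its centre within 15 mm of the deck's centre, its underside within 5 mm of the deck, its slot within 25 degrees of the key (either way round). The fine plate is within 30 mm of where it lay (horizontal distance between coarse_plate and seeder_seat below 0.015 m and z of coarse_plate in the frame of seeder_seat between -0.005 and 0.005 m and angle between the x axis of coarse_plate and the x axis of seeder_seat, either way round below 0.45 rad and angle between coarse_plate's own z axis and vertical below 0.1 rad and linear speed of coarse_plate below 0.03 m/s and distance of fine_plate from where it was at the start of the episode below 0.03 m); the robot touches nothing.
It fails at once if the fine plate is moved more than 30 mm (distance of fine_plate from where it was at the start of the episode above 0.03 m).
It also fails if it takes over 42 s, if anything falls off the work surface, if the arm or the gripper's body presses on something with over 40 N, if the wrist force passes 120 N, or if a joint passes its speed limit or range.

## Working session

There is one attempt and no reset: what is moved stays moved. The work goes in short steps, Python scripts to look and compute and a tool call to move; the robot and the scene stay as the last step left them, time stands still between calls to the robot, and variables do not carry over. Pictures are saved under pics/ and viewed, and the job is handed in when it is done.

Besides the shell and the picture viewer there is one more tool, called after ">>>" as a command line: name --argument value ..., lists and objects as JSON in quotes. servo_tool: Moves the arm, as the interface text tells. Its arguments: {"type":"object","properties":{"series":{"type":"array","items":{"type":"object","properties":{"travel":{"type":"array","items":{"type":"number"}},"angular":{"type":"array","items":{"type":"number"}}}}},"claw":{"type":"number"},"squeeze":{"type":"number"}},"required":["series"]}

```bash
mkdir -p pics
python3 - <<'E'
from bench import ctrl
import cv2
for n in ["top","side"]:
    im=ctrl.get_image(n); cv2.imwrite(f"pics/{n}0.png",im[:,:,::-1])
    print(ctrl.calibration(n))
print(ctrl.get_state())
E
```

```text
{'fx': 365.03068198408846, 'fy': 365.03068198408846, 'cx': 256.19365307495246, 'cy': 190.3853736269254, 'rvec': array([ 2.17122118, -2.15879083,  0.10712767]), 'tvec': array([0.00992864, 0.41981741, 0.81452787])}
{'fx': 368.07375823649517, 'fy': 368.07375823649517, 'cx': 256.0578247931024, 'cy': 189.34946723223382, 'rvec': array([ 0.54551263, -2.68407773,  1.21637309]), 'tvec': array([0.40065111, 0.16983592, 0.67547247])}
{'time': 0.1, 'joint_positions': array([-1.27090145,  0.32172974, -0.07009029,  1.45156298,  0.02260237,
        1.37077048, -0.05691242]), 'qd': array([-2.28585495e-03, -1.34968595e-03, -5.18178716e-04, -1.61101804e-03,
        4.34653971e-04,  7.29101413e-05,  5.14257346e-04]), 'joint_torque': array([-1.42729950e-04, -4.92568052e+01, -4.05909000e-01, -3.13399708e+01,
       -6.42512902e-02,  3.94770002e-02,  6.80581547e-05]), 'position': array([0.18315793, 0.62316996, 0.23257831]), 'tool_rot': array([-4.47344855e-01, -3.10942994e+00,  2.63442850e-03]), 'ft_force': array([ 0.31240536, -0.26909238,  0.61958808]), 'torque': array([-0.01968114, -0.03915384,  0.07800279]), 'grip_width': 0.9984473488655126}
```

View pics/top0.png

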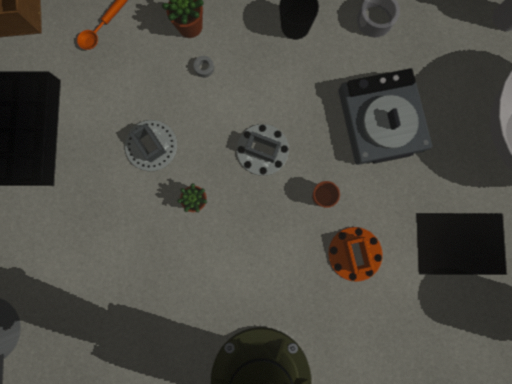

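View pics/side0.png

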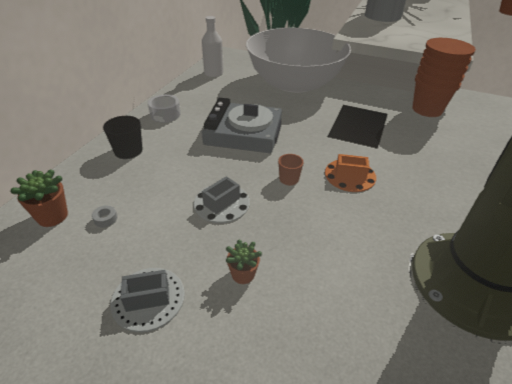

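Candidates for the coarse plate in the top view are the grey plate with 8 large cells at (262,149), the grey plate with 24 small cells at (150,144) and the orange look-alike at (356,253). By the description it is the one at (262,149). The seeder is at (390,120). I'll check this in crops.

Run:
```python
import cv2, numpy as np
im=cv2.imread("pics/top0.png")
a=cv2.resize(im[112:186,222:302],None,fx=7,fy=7,interpolation=cv2.INTER_CUBIC)
b=cv2.resize(im[62:172,330:440],None,fx=5,fy=5,interpolation=cv2.INTER_CUBIC)
cv2.imwrite("pics/ca.png",np.clip(a*1.3,0,255));cv2.imwrite("pics/cb.png",np.clip(b*1.3,0,255))
```

```text
[ WARN:0@0.125] global loadsave.cpp:1063 imwrite_ Unsupported depth image for selected encoder is fallbacked to CV_8U.
```

View pics/ca.png

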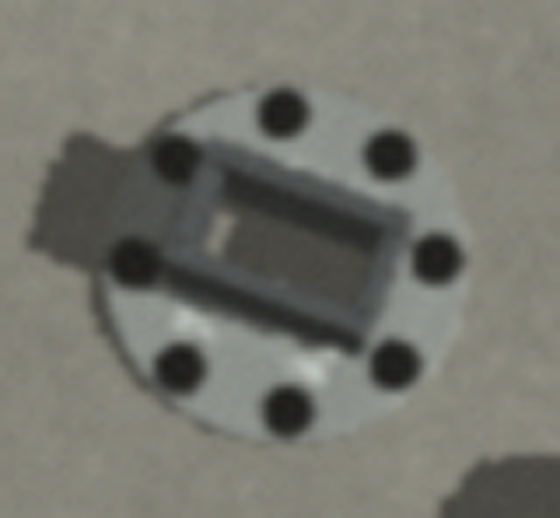

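View pics/cb.png

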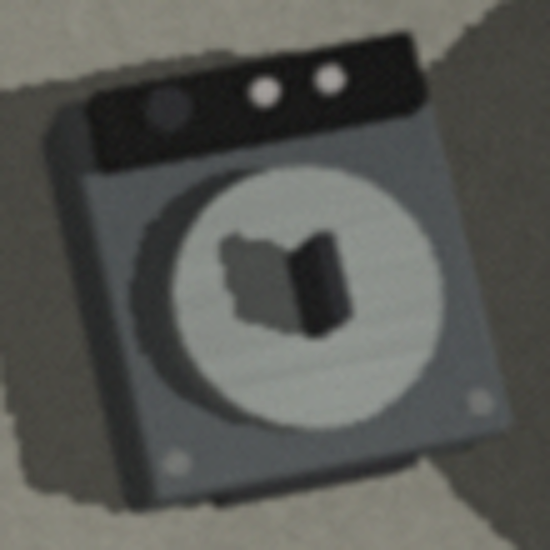

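The close crop confirms it: eight large cells on an aluminium disc with a grey hub, cell ring centred near pixel (262.8,149.3). The deck is at about (391.6,121.4), and the control strip faces up in the picture.

```bash
cat > h.py <<'E'
import numpy as np, cv2
from scipy.spatial.transform import Rotation as R
def ray(cal,uv,z):
    M=R.from_rotvec(cal["rvec"]).as_matrix(); t=cal["tvec"]
    uv=np.atleast_2d(uv).astype(float)
    d=np.c_[(uv[:,0]-cal["cx"])/cal["fx"],(uv[:,1]-cal["cy"])/cal["fy"],np.ones(len(uv))]@M
    c=-M.T@t
    return c+d*((z-c[2])/d[:,2])[:,None]
def proj(cal,P):
    M=R.from_rotvec(cal["rvec"]).as_matrix(); q=np.atleast_2d(P)@M.T+cal["tvec"]
    return np.c_[q[:,0]/q[:,2]*cal["fx"]+cal["cx"],q[:,1]/q[:,2]*cal["fy"]+cal["cy"]]
E
python3 - <<'E'
from bench import ctrl; from h import *
c=ctrl.calibration("top")
A=lambda p:(np.array(p)+.5)/7-.5+[222,112]
B=lambda p:(np.array(p)+.5)/5-.5+[330,62]
cells=ray(c,A([(284,112),(390,155),(438,258),(396,364),(288,410),(180,368),(134,262),(176,158)]),.006)
m=cells.mean(0);print("plate",m,np.linalg.norm(cells-m,axis=1))
an=np.degrees(np.arctan2(*(cells-m)[:,1::-1].T));print(an, an%45)
h=ray(c,A([(212,140),(410,212),(365,335),(165,262)]),.046);print("hub",h,h.mean(0))
def ang(a,b): d=b-a; return np.degrees(np.arctan2(d[1],d[0]))
print(ang(h[1],h[0]),ang(h[2],h[3]),ang(h[0],h[3]),ang(h[1],h[2]))
sl=ray(c,A([(228,178),(380,240),(356,312)]),.046)
d=ray(c,B([(308,297),(173,297),(443,297),(308,165),(308,430)]),.06);print("deck",d)
e=ray(c,B([(155,500),(85,175),(512,425),(435,110)]),.045);print(ang(e[0],e[1]),ang(e[2],e[3]))
e=ray(c,B([(103,172),(425,105),(88,95),(410,33)]),.071);print(ang(e[0],e[1])+90,ang(e[2],e[3])+90)
k=ray(c,B([(335,232),(352,308)]),.09);print(k,ang(k[1],k[0]))
s=ctrl.get_state();T=R.from_rotvec(s["tool_rot"]).as_matrix();print(T.round(3)); w=ctrl.calibration("wrist");print(w)
E
```

```text
plate [ 0.52041076 -0.0016143   0.006     ] [0.05132271 0.05074341 0.05141264 0.05126517 0.05109163 0.05119047
 0.05124697 0.05131671]
[   0.8974154   -43.92496653  -88.79796342 -133.44983449 -178.89984406
  136.26300356   90.88563812   46.7310291 ] [0.8974154  1.07503347 1.20203658 1.55016551 1.10015594 1.26300356
 0.88563812 1.7310291 ]
hub [[ 0.5510627   0.0228188   0.046     ]
 [ 0.52761936 -0.04117663  0.046     ]
 [ 0.48732608 -0.02671694  0.046     ]
 [ 0.51083848  0.03765353  0.046     ]] [ 0.51921166 -0.00185531  0.046     ]
69.88078972025072 69.9344295455354 159.75597443025407 160.25891179739833
deck [[ 0.57277095 -0.28760548  0.06      ]
 [ 0.57250642 -0.22757533  0.06      ]
 [ 0.57303527 -0.34758685  0.06      ]
 [ 0.63356756 -0.28958124  0.06      ]
 [ 0.51245691 -0.28564541  0.06      ]]
10.674829793286065 11.060999555533835
12.32079253803127 11.484353469560617
[[ 0.59243263 -0.28898351  0.09      ]
 [ 0.5589402  -0.29510703  0.09      ]] 10.361118747506055
[[-0.959  0.282 -0.   ]
 [ 0.282  0.959 -0.002]
 [-0.    -0.002 -1.   ]]
{'fx': 316.93870193843514, 'fy': 316.93870193843514, 'cx': 254.64656581990857, 'cy': 189.51051895084245, 'rvec': array([-2.34102171, -1.75414019, -0.2264616 ]), 'tvec': array([-0.64917721, -0.03111084,  0.3899579 ])}
```

```bash
cat > plan.py <<'E'
import sys; from h import *
from bench import ctrl
# plan x y z yaw_of_tool_y(deg) n : rows from measured pose, straight down orientation
def plan(x,y,z,yaw,step=.045,deg=7.5,maxcall=20):
    s=ctrl.get_state(); p=s["position"].copy(); T=R.from_rotvec(s["tool_rot"])
    a=np.radians(yaw); yv=np.array([np.cos(a),np.sin(a),0]); zv=np.array([0,0,-1.]); G=R.from_matrix(np.c_[np.cross(yv,zv),yv,zv])
    tgt=np.array([x,y,z]); rv=(T.inv()*G).as_rotvec()
    n=int(max(np.ceil(np.linalg.norm(tgt-p)/step),np.ceil(np.degrees(np.linalg.norm(rv))/deg),1))
    print("from",p.round(4),"rv",rv.round(3),"n",n)
    p0=p.copy();T0=T
    for k in range(1,n+1):
        w=T0*R.from_rotvec(rv*k/n); q=p0+(tgt-p0)*k/n
        tr=T.inv().apply(q-p).round(4); an=(T.inv()*w).as_rotvec().round(4)
        print('{"travel":%s,"angular":%s}'%(tr.tolist(),an.tolist()),end=",\n" if k%5 else "\n--\n")
        p=p+T.apply(tr);T=T*R.from_rotvec(an)
    print("\nend",p.round(4))
if __name__=="__main__": plan(*map(float,sys.argv[1:]))
E
python3 plan.py 0.52 -0.002 0.2 -20.7 0.048 7.9
python3 - <<'E'
from bench import ctrl; from h import *
s=ctrl.get_state();T=R.from_rotvec(s["tool_rot"]);w=ctrl.calibration("wrist")
M=R.from_rotvec(w["rvec"]).as_matrix();print(T.inv().apply(-M.T@w["tvec"]-s["position"]), T.as_matrix().T@M.T)
E
```

```text
from [0.1832 0.6232 0.2326] rv [-1.000e-03  1.000e-03  1.646e+00] n 15
{"travel":[-0.0333, -0.0337, 0.0022],"angular":[-0.0001, 0.0001, 0.1098]},
{"travel":[-0.0368, -0.0298, 0.0023],"angular":[-0.0001, 0.0001, 0.1097]},
{"travel":[-0.0398, -0.0256, 0.0022],"angular":[-0.0, 0.0001, 0.1098]},
{"travel":[-0.0424, -0.021, 0.0022],"angular":[-0.0001, 0.0001, 0.1097]},
{"travel":[-0.0444, -0.0164, 0.0022],"angular":[-0.0001, 0.0001, 0.1098]}
--
{"travel":[-0.046, -0.0113, 0.0022],"angular":[-0.0001, 0.0001, 0.1097]},
{"travel":[-0.0469, -0.0062, 0.0022],"angular":[-0.0001, 0.0001, 0.1098]},
{"travel":[-0.0473, -0.0011, 0.0022],"angular":[-0.0001, 0.0001, 0.1097]},
{"travel":[-0.0472, 0.0041, 0.0022],"angular":[-0.0, 0.0001, 0.1098]},
{"travel":[-0.0464, 0.0093, 0.0022],"angular":[-0.0001, 0.0001, 0.1097]}
--
{"travel":[-0.0452, 0.0143, 0.0021],"angular":[-0.0001, 0.0001, 0.1098]},
{"travel":[-0.0433, 0.0191, 0.0022],"angular":[-0.0001, 0.0001, 0.1097]},
{"travel":[-0.0409, 0.0238, 0.0022],"angular":[-0.0001, 0.0001, 0.1098]},
{"travel":[-0.0381, 0.0281, 0.0022],"angular":[-0.0001, 0.0001, 0.1098]},
{"travel":[-0.0347, 0.0322, 0.0021],"angular":[-0.0, 0.0, 0.1097]}
--

end [ 0.5201 -0.002   0.2   ]
[ 0.07027607 -0.00015356 -0.15150448] [[ 9.15296515e-04 -9.66778215e-01 -2.55615032e-01]
 [ 9.99999524e-01  7.98639592e-04  5.60173316e-04]
 [-3.37419074e-04 -2.55615423e-01  9.66778486e-01]]
```

>>> servo_tool --series '[{"travel":[-0.033,-0.034,0.002],"angular":[0,0,0.11]},{"travel":[-0.037,-0.03,0.002],"angular":[0,0,0.11]},{"travel":[-0.04,-0.026,0.002],"angular":[0,0,0.11]},{"travel":[-0.042,-0.021,0.002],"angular":[0,0,0.11]},{"travel":[-0.044,-0.016,0.002],"angular":[0,0,0.11]}]' --claw 0.087

```text
time: 0.6
position: [0.2953, 0.413, 0.2231]
tool_rot: [-1.281, -2.868, 0.001]
ft_force: [0.5, 0.2, 0.1]
grip_width: 0.995
```

>>> servo_tool --series '[{"travel":[-0.046,-0.011,0.002],"angular":[0,0,0.11]},{"travel":[-0.047,-0.006,0.002],"angular":[0,0,0.11]},{"travel":[-0.047,-0.001,0.002],"angular":[0,0,0.11]},{"travel":[-0.047,0.004,0.002],"angular":[0,0,0.11]},{"travel":[-0.046,0.009,0.002],"angular":[0,0,0.11]}]'

```text
time: 1.1
position: [0.4069, 0.2056, 0.2133]
tool_rot: [-2.012, -2.412, -0.0]
ft_force: [1.3, 0.3, 0.1]
grip_width: 1.003
```

```bash
python3 plan.py 0.52 -0.002 0.2 -20.7 0.045 7.5
```

```text
from [0.4069 0.2056 0.2133] rv [-0.    -0.     0.542] n 6
{"travel":[-0.0374, 0.0123, 0.0022],"angular":[-0.0, -0.0001, 0.0903]},
{"travel":[-0.0362, 0.0157, 0.0022],"angular":[-0.0, -0.0, 0.0903]},
{"travel":[-0.0346, 0.0188, 0.0022],"angular":[-0.0, -0.0001, 0.0903]},
{"travel":[-0.0327, 0.0219, 0.0023],"angular":[-0.0001, -0.0, 0.0903]},
{"travel":[-0.0307, 0.0248, 0.0022],"angular":[0.0, -0.0001, 0.0903]}
--
{"travel":[-0.0283, 0.0274, 0.0022],"angular":[0.0, -0.0, 0.0903]},

end [ 0.52  -0.002  0.2  ]
```

>>> servo_tool --series '[{"travel":[-0.037,0.012,0.002],"angular":[0,0,0.09]},{"travel":[-0.036,0.016,0.002],"angular":[0,0,0.09]},{"travel":[-0.035,0.019,0.002],"angular":[0,0,0.09]},{"travel":[-0.033,0.022,0.002],"angular":[0,0,0.09]},{"travel":[-0.031,0.025,0.002],"angular":[0,0,0.09]}]'

```text
time: 1.6
position: [0.5023, 0.033, 0.2033]
tool_rot: [-2.499, -1.904, -0.0]
ft_force: [0.5, -0.3, -0.2]
grip_width: 1.001
```

>>> servo_tool --series '[{"travel":[-0.028,0.027,0.002],"angular":[0,0,0.09]},{"travel":[0,0,0],"angular":[0,0,0]}]'

```text
time: 1.8
position: [0.5219, -0.0059, 0.2013]
tool_rot: [2.585, 1.779, -0.002]
ft_force: [0.4, 0.8, 0.5]
grip_width: 1.0
```

Run:
```python
from bench import ctrl; from h import *
w=ctrl.calibration("wrist");s=ctrl.get_state();im=ctrl.get_image("wrist")
cv2.imwrite("pics/w1.png",im[:,:,::-1]);np.save("w1.npy",w,allow_pickle=True)
print(s["position"],s["tool_rot"],s["joint_positions"].round(2))
```

```text
[ 0.52191948 -0.00593346  0.2013014 ] [ 2.58534592e+00  1.77899441e+00 -2.27864951e-03] [-0.61  0.06  0.59  1.83 -0.03  1.26 -0.37]
```

View pics/w1.png

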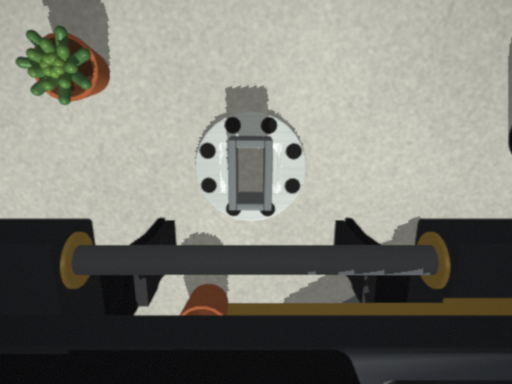

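The wrist view shows the coarse plate centred at about (251,165) with its slot nearly upright in the picture. Next I'll measure the cells and the slot.

Run:
```python
from h import *
w=np.load("w1.npy",allow_pickle=True).item()
im=cv2.imread("pics/w1.png");g=cv2.cvtColor(im,6)
n,l,st,c=cv2.connectedComponentsWithStats((g<45).astype(np.uint8))
sel=[(c[i],st[i,4]) for i in range(1,n) if 60<st[i,4]<400 and 190<c[i][0]<310 and 105<c[i][1]<220]
for a in sel: print(a)
P=ray(w,[a[0] for a in sel],.006)
A=np.c_[2*P[:,:2],np.ones(len(P))];s=np.linalg.lstsq(A,(P[:,:2]**2).sum(1),rcond=None)[0];m=s[:2];print("centre",m,np.sqrt(s[2]+m@m))
print((np.degrees(np.arctan2(P[:,1]-m[1],P[:,0]-m[0]))-22.5)%45)
a=cv2.resize(im[105:225,190:312],None,fx=5,fy=5,interpolation=cv2.INTER_CUBIC);cv2.imwrite("pics/w1c.png",a)
```

```text
(array([232.42011834, 124.77514793]), np.int32(169))
(array([268.33536585, 124.93902439]), np.int32(164))
(array([207.11510791, 150.21582734]), np.int32(139))
(array([293.43382353, 150.94852941]), np.int32(136))
(array([208.33333333, 184.85365854]), np.int32(123))
(array([291.97560976, 185.44715447]), np.int32(123))
centre [ 0.51795438 -0.00228921] 0.05106494082059042
[23.44990215 24.0419972  23.6550426  23.5793955  23.6267053  23.68938281]
```

View pics/w1c.png

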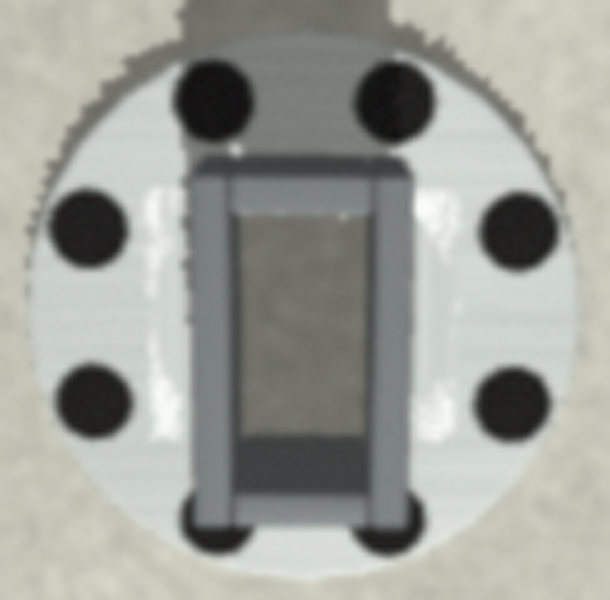

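Wrist measurement: centre (0.518, -0.0023), slot yaw 68.7°. So I'll grip with tool y at -21.3°.

```bash
python3 plan.py 0.518 -0.0023 0.022 -21.3 0.036 7
```

```text
from [ 0.521  -0.0026  0.2011] rv [-0.     0.002  0.011] n 5
{"travel":[-0.0001, -0.0006, 0.0358],"angular":[-0.0, 0.0003, 0.0023]},
{"travel":[-0.0001, -0.0005, 0.0358],"angular":[-0.0001, 0.0003, 0.0022]},
{"travel":[-0.0001, -0.0006, 0.0359],"angular":[-0.0, 0.0003, 0.0023]},
{"travel":[-0.0001, -0.0006, 0.0358],"angular":[-0.0, 0.0003, 0.0022]},
{"travel":[-0.0002, -0.0006, 0.0358],"angular":[-0.0001, 0.0003, 0.0023]}
--

end [ 0.518  -0.0023  0.022 ]
```

>>> servo_tool --series '[{"travel":[-0.001,-0.001,0.036],"angular":[0,0,0.006]},{"travel":[0,-0.001,0.036],"angular":[0,0,0.005]},{"travel":[0,-0.001,0.036],"angular":[0,0,0]},{"travel":[0,0,0],"angular":[0,0,0]},{"travel":[0,0,0],"angular":[0,0,0]}]'

```text
time: 2.35
position: [0.5172, 0.0015, 0.0938]
tool_rot: [-2.587, -1.782, 0.001]
ft_force: [0.7, 0.1, 0.9]
grip_width: 1.001
```

```bash
python3 plan.py 0.518 -0.0023 0.022 -21.3 0.025 7
```

```text
from [0.5172 0.0015 0.0938] rv [-0.001  0.     0.007] n 3
{"travel":[-0.0011, 0.0007, 0.0239],"angular":[-0.0003, 0.0001, 0.0025]},
{"travel":[-0.001, 0.0007, 0.024],"angular":[-0.0004, 0.0001, 0.0024]},
{"travel":[-0.0011, 0.0007, 0.0239],"angular":[-0.0003, 0.0002, 0.0025]},

end [ 0.518  -0.0023  0.022 ]
```

>>> servo_tool --series '[{"travel":[-0.001,0.001,0.024],"angular":[0,0,0.004]},{"travel":[-0.001,0.001,0.024],"angular":[0,0,0.003]},{"travel":[-0.001,0,0.024],"angular":[0,0,0]},{"travel":[0,0,0],"angular":[0,0,0]},{"travel":[0,0,0],"angular":[0,0,0]}]'

```text
time: 2.85
position: [0.5198, -0.0025, 0.0234]
tool_rot: [2.594, 1.771, 0.004]
ft_force: [-0.4, -0.5, -0.2]
grip_width: 0.998
```

>>> servo_tool --series '[{"travel":[0,0,0],"angular":[0,0,0]},{"travel":[0,0,0],"angular":[0,0,0]},{"travel":[0,0,0],"angular":[0,0,0]},{"travel":[0,0,0],"angular":[0,0,0]},{"travel":[0,0,0],"angular":[0,0,0]}]' --claw 0.03 --squeeze 30

```text
time: 3.35
position: [0.5185, -0.0029, 0.0218]
tool_rot: [2.595, 1.771, 0.001]
ft_force: [-0.2, 0.3, -0.4]
grip_width: 0.632
```

>>> servo_tool --series '[{"travel":[0,0,0],"angular":[0,0,0]},{"travel":[0,0,0],"angular":[0,0,0]},{"travel":[0,0,0],"angular":[0,0,0]},{"travel":[0,0,0],"angular":[0,0,0]},{"travel":[0,0,0],"angular":[0,0,0]}]'

```text
time: 3.85
position: [0.5183, -0.0029, 0.0215]
tool_rot: [-2.595, -1.771, 0.0]
ft_force: [-0.3, 0.3, 1.1]
grip_width: 0.504
```

```bash
python3 plan.py 0.518 -0.0023 0.2 -21.3 0.04 7
```

```text
from [ 0.5183 -0.0029  0.0215] rv [-0.    -0.    -0.001] n 5
{"travel":[0.0001, -0.0001, -0.0357],"angular":[-0.0, -0.0, -0.0002]},
{"travel":[0.0001, -0.0001, -0.0357],"angular":[-0.0001, -0.0, -0.0003]},
{"travel":[0.0001, -0.0001, -0.0357],"angular":[0.0, -0.0, -0.0002]},
{"travel":[0.0001, -0.0001, -0.0357],"angular":[-0.0, -0.0, -0.0003]},
{"travel":[0.0001, -0.0001, -0.0357],"angular":[-0.0001, -0.0, -0.0002]}
--

end [ 0.518  -0.0023  0.2   ]
```

The opening is 43.9 mm, which matches the 44 mm hub, so I'll lift.

>>> servo_tool --series '[{"travel":[0,0,-0.01],"angular":[0,0,0]},{"travel":[0,0,-0.025],"angular":[0,0,0]},{"travel":[0,0,-0.035],"angular":[0,0,0]},{"travel":[0,0,-0.035],"angular":[0,0,0]},{"travel":[0,0,-0.035],"angular":[0,0,0]}]' --squeeze 40

```text
time: 4.35
position: [0.518, -0.0033, 0.1633]
tool_rot: [2.595, 1.77, 0.0]
ft_force: [0.6, 0.3, -1.8]
grip_width: 0.502
```

>>> servo_tool --series '[{"travel":[0,0,-0.035],"angular":[0,0,0]},{"travel":[0,0,0],"angular":[0,0,0]}]'

```text
time: 4.55
position: [0.5215, -0.0031, 0.2021]
tool_rot: [2.592, 1.768, 0.015]
ft_force: [0.3, -0.6, -0.1]
grip_width: 0.502
```

```bash
python3 - <<'E'
from bench import ctrl; from h import *
for n in ("wrist","top"):
    w=ctrl.calibration(n);s=ctrl.get_state();im=ctrl.get_image(n)
    cv2.imwrite(f"pics/{n}2.png",im[:,:,::-1]);np.save(f"{n}2.npy",w,allow_pickle=True)
    print(s["position"],s["tool_rot"],s["ft_force"],s["grip_width"])
E
python3 plan.py 0.573 -0.2876 0.2 -79 0.036 6.5
```

```text
[ 0.5215155  -0.00312164  0.20214984] [2.59233065 1.76840513 0.01455779] [ 0.27444452 -0.6141843  -0.11008065] 0.5024252299586842
[ 0.51996851 -0.00305759  0.19939635] [2.59355599 1.76970213 0.00845722] [-0.61520401 -0.03040472 -1.93259455] 0.5018237653787977
from [ 0.5186 -0.003   0.1974] rv [ 0.    -0.002  1.006] n 9
{"travel":[-0.0272, 0.0172, -0.0003],"angular":[0.0, -0.0002, 0.1117]},
{"travel":[-0.0252, 0.0201, -0.0003],"angular":[0.0001, -0.0002, 0.1118]},
{"travel":[-0.0228, 0.0227, -0.0003],"angular":[0.0, -0.0002, 0.1117]},
{"travel":[-0.0201, 0.0252, -0.0003],"angular":[0.0001, -0.0002, 0.1118]},
{"travel":[-0.0171, 0.0272, -0.0003],"angular":[0.0, -0.0002, 0.1117]}
--
{"travel":[-0.014, 0.029, -0.0003],"angular":[0.0001, -0.0002, 0.1118]},
{"travel":[-0.0107, 0.0304, -0.0003],"angular":[0.0, -0.0002, 0.1117]},
{"travel":[-0.0072, 0.0314, -0.0003],"angular":[0.0001, -0.0002, 0.1118]},
{"travel":[-0.0037, 0.0319, -0.0003],"angular":[-0.0, -0.0002, 0.1117]},

end [ 0.573  -0.2875  0.2   ]
```

View pics/wrist2.png

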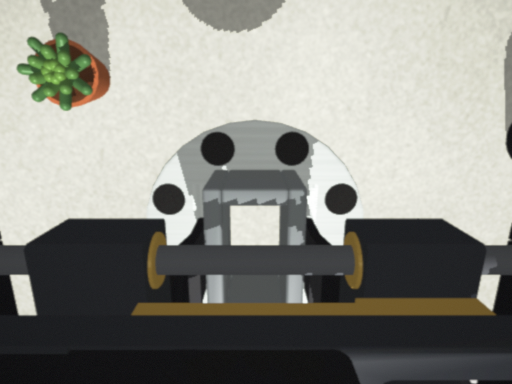

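The plate hangs level in the grip. I'll measure its offset in the tool frame from the four visible cells.

Run:
```python
from h import *
w=np.load("wrist2.npy",allow_pickle=True).item()
T=R.from_rotvec([2.59233065,1.76840513,0.01455779]);p=np.array([0.5215155,-0.00312164,0.20214984])
M=R.from_rotvec(w["rvec"]).as_matrix()
print("cam in tool",T.inv().apply(-M.T@w["tvec"]-p))
g=cv2.imread("pics/wrist2.png",0)
n,l,st,c=cv2.connectedComponentsWithStats((g<50).astype(np.uint8))
sel=np.array([c[i] for i in range(1,n) if 300<st[i,4]<2000 and 140<c[i][0]<360 and 120<c[i][1]<215]);print(sel)
# intersect rays in tool frame with plane tool z = +0.0155
for zt in (.013,.016,.019):
    d=np.c_[(sel-[w["cx"],w["cy"]])/w["fx"],np.ones(len(sel))]@M; d=T.inv().apply(d); o=T.inv().apply(-M.T@w["tvec"]-p)
    P=(o+d*((zt-o[2])/d[:,2])[:,None])[:,:2]
    A=np.c_[2*P,np.ones(len(P))];s=np.linalg.lstsq(A,(P**2).sum(1),rcond=None)[0];m=s[:2];print(zt,"centre",m,np.sqrt(s[2]+m@m),(np.degrees(np.arctan2(P[:,1]-m[1],P[:,0]-m[0]))-22.5)%45)
```

```text
cam in tool [ 0.06902733 -0.00097652 -0.15150653]
[[217.26937269 148.33825338]
 [291.5691358  148.26666667]
 [168.40523883 198.76733436]
 [340.64660494 198.58950617]]
0.013 centre [ 0.00134375 -0.00075232] 0.05043885877463033 [4.48956555e+01 4.48361353e+01 1.69691355e-04 4.48190309e+01]
0.016 centre [ 0.00010945 -0.00074823] 0.05135867984291228 [4.48956555e+01 4.48361353e+01 1.69691355e-04 4.48190309e+01]
0.019 centre [-0.00112485 -0.00074415] 0.05227850091119418 [4.48956555e+01 4.48361353e+01 1.69691355e-04 4.48190309e+01]
```

>>> servo_tool --series '[{"travel":[-0.027,0.017,0],"angular":[0,0,0.112]},{"travel":[-0.025,0.02,0],"angular":[0,0,0.112]},{"travel":[-0.023,0.023,0],"angular":[0,0,0.112]},{"travel":[-0.02,0.025,0],"angular":[0,0,0.112]},{"travel":[-0.017,0.027,0],"angular":[0,0,0.112]}]'

```text
time: 5.15
position: [0.5473, -0.1614, 0.1947]
tool_rot: [-2.984, -0.978, 0.005]
ft_force: [0.4, 0.0, -1.7]
grip_width: 0.502
```

>>> servo_tool --series '[{"travel":[-0.014,0.029,0],"angular":[0,0,0.112]},{"travel":[-0.011,0.03,0],"angular":[0,0,0.112]},{"travel":[-0.007,0.031,0],"angular":[0,0,0.112]},{"travel":[0,0,0],"angular":[0,0,0]},{"travel":[0,0,0],"angular":[0,0,0]}]'

```text
time: 5.65
position: [0.5646, -0.2552, 0.1946]
tool_rot: [-3.105, -0.47, 0.006]
ft_force: [-0.1, 0.4, -1.0]
grip_width: 0.5
```

Run:
```python
from bench import ctrl; from h import *
for n in ("wrist",):
    w=ctrl.calibration(n);s=ctrl.get_state();im=ctrl.get_image(n)
    cv2.imwrite(f"pics/{n}3.png",im[:,:,::-1]);np.save(f"{n}3.npy",w,allow_pickle=True)
    print(s["position"],s["tool_rot"],s["ft_force"],s["grip_width"],s["joint_positions"].round(2))
```

```text
[ 0.56464485 -0.25522661  0.19459341] [-3.10525447 -0.46989363  0.00569181] [-0.09282961  0.38451539 -1.04777629] 0.4999586509272287 [-0.29  0.36  0.84  1.61 -0.27  1.3  -0.67]
```

View pics/wrist3.png

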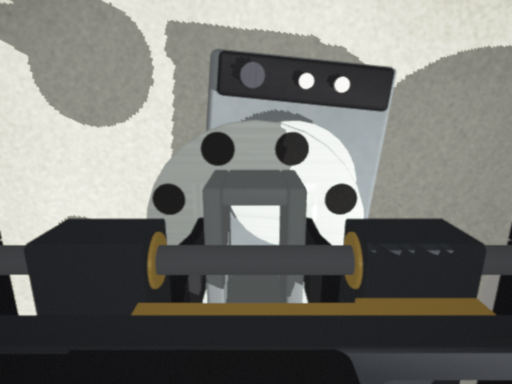

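The wrist view shows the plate held square in the jaws. The seeder's strip is ahead, from about (218,50) to (395,69), and it gives a second reading of the seeder's yaw.

Run:
```python
from h import *
w=np.load("wrist3.npy",allow_pickle=True).item()
a=cv2.resize(cv2.imread("pics/wrist3.png")[35:135,195:410],None,fx=3.5,fy=3.5,interpolation=cv2.INTER_CUBIC);cv2.imwrite("pics/w3c.png",a)
g=cv2.imread("pics/wrist3.png",0)
m=(g<75).astype(np.uint8);m[125:]=0
n,l,st,c=cv2.connectedComponentsWithStats(m)
i=1+np.argmax(st[1:,4]);print(st[i],c[i])
ys,xs=np.where(l==i)
# top/bottom boundary lines away from corners
for f,nm in ((np.min,"far"),(np.max,"near")):
    cols=np.arange(st[i,0]+15,st[i,0]+st[i,2]-15)
    r=np.array([f(ys[xs==u]) for u in cols])
    k=np.polyfit(cols,r,1);res=r-np.polyval(k,cols);ok=abs(res)<1.5;k=np.polyfit(cols[ok],r[ok],1)
    P=ray(w,[(cols[0],np.polyval(k,cols[0])),(cols[-1],np.polyval(k,cols[-1]))],.071);d=P[0]-P[1]
    print(nm,P,np.degrees(np.arctan2(d[1],d[0]))-90)
b=ray(w,[(306,81),(342,84.5)],.071);d=b[0]-b[1];print("buttons",b,np.degrees(np.arctan2(d[1],d[0]))-90)
# top image, same
from bench import ctrl
t=ctrl.calibration("top");B=lambda p:(np.array(p)+.5)/5-.5+[330,62]
print("top buttons",ray(t,B([(264,92),(330,80)]),.071))
print("top strip",ray(t,B([(103,172),(425,105),(88,95),(410,33)]),.071))
```

```text
[ 217   51  177   60 6642] [305.77702499  80.66109606]
far [[ 0.66510688 -0.20448596  0.071     ]
 [ 0.68920441 -0.32112734  0.071     ]] 11.6728019372066
near [[ 0.63280763 -0.21387674  0.071     ]
 [ 0.65773074 -0.33445843  0.071     ]] 11.678059975179238
buttons [[ 0.66140081 -0.26893875  0.071     ]
 [ 0.66762488 -0.29820276  0.071     ]] 12.007141026340946
top buttons [[ 0.66288171 -0.26703491  0.071     ]
 [ 0.66853601 -0.29650453  0.071     ]]
top strip [[ 0.62582918 -0.19478813  0.071     ]
 [ 0.65715496 -0.33821105  0.071     ]
 [ 0.6612018  -0.18886291  0.071     ]
 [ 0.69045381 -0.33284236  0.071     ]]
```

View pics/w3c.png

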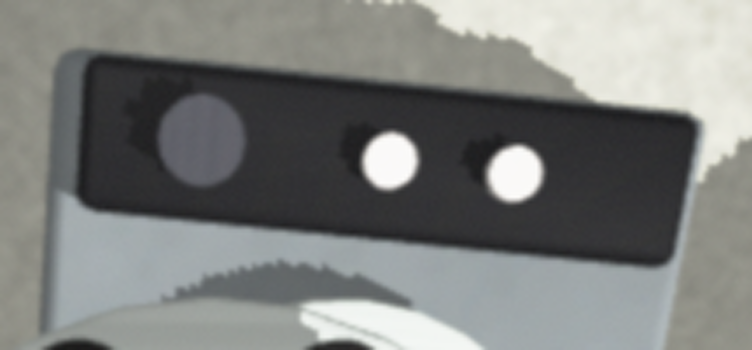

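Seeder yaw is 11.7°. The wrist and top cameras differ by about 1.5–2 mm, and I'm taking the wrist's frame because it matched the grasp. That puts the TCP target at (0.571, -0.2893) with tool y at -78.3°.

```bash
python3 plan.py 0.571 -0.2893 0.15 -78.3 0.025 5
```

```text
from [ 0.5652 -0.2539  0.1949] rv [-0.002  0.002  0.098] n 3
{"travel":[-0.0016, 0.0119, 0.0149],"angular":[-0.0007, 0.0008, 0.0328]},
{"travel":[-0.0013, 0.0119, 0.015],"angular":[-0.0006, 0.0008, 0.0327]},
{"travel":[-0.0009, 0.0119, 0.0149],"angular":[-0.0007, 0.0009, 0.0328]},

end [ 0.571  -0.2893  0.15  ]
```

>>> servo_tool --series '[{"travel":[-0.002,0.012,0.015],"angular":[0,0,0.033]},{"travel":[-0.001,0.012,0.015],"angular":[0,0,0.033]},{"travel":[-0.001,0.012,0.015],"angular":[0,0,0.032]},{"travel":[0,0,0],"angular":[0,0,0]},{"travel":[0,0,0],"angular":[0,0,0]}]'

```text
time: 6.2
position: [0.5717, -0.2889, 0.1511]
tool_rot: [-3.123, -0.323, 0.001]
ft_force: [-0.2, 0.6, -0.9]
grip_width: 0.502
```

>>> servo_tool --series '[{"travel":[0,0,0],"angular":[0,0,0]},{"travel":[0,0,0],"angular":[0,0,0]},{"travel":[0,0,0],"angular":[0,0,0]}]'

```text
time: 6.5
position: [0.5723, -0.29, 0.1523]
tool_rot: [-3.125, -0.321, -0.002]
ft_force: [0.5, -1.1, -2.0]
grip_width: 0.504
```

```bash
python3 - <<'E'
from bench import ctrl; from h import *
o=[]
for n in ("wrist","side"):
    w=ctrl.calibration(n);s=ctrl.get_state();im=ctrl.get_image(n)
    o.append(im[:,:,::-1]);cv2.imwrite(f"pics/{n}4.png",o[-1]);np.save(f"{n}4.npy",w,allow_pickle=True)
    print(s["position"],s["tool_rot"],s["ft_force"],s["grip_width"])
cv2.imwrite("pics/4.png",np.hstack([o[0][20:320,110:410],cv2.resize(o[1][60:210,150:350],None,fx=2,fy=2)]))
E
python3 plan.py 0.571 -0.2893 0.15 -78.3 0.025 5
```

```text
[ 0.57225736 -0.28998532  0.15227076] [-3.12497079e+00 -3.21420550e-01 -2.10006797e-03] [ 0.54829295 -1.14624513 -2.02714525] 0.5044408593521261
[ 0.57213518 -0.29012835  0.1521258 ] [-3.12505908e+00 -3.21043844e-01 -1.60792770e-03] [ 0.09264572  0.73890583 -1.25156913] 0.49931018056602977
from [ 0.572  -0.2903  0.152 ] rv [-0.    -0.001  0.   ] n 1
{"travel":[-0.0008, -0.0011, 0.002],"angular":[-0.0, -0.0008, 0.0003]},

end [ 0.571  -0.2893  0.15  ]
```

View pics/4.png

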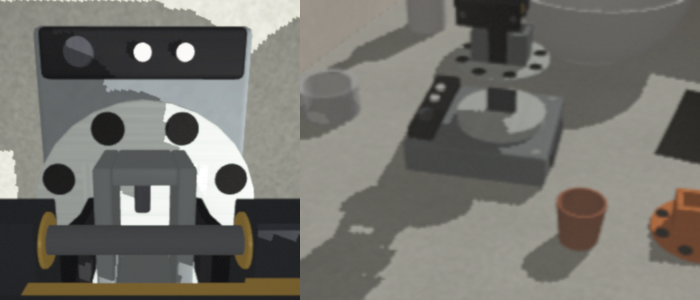

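The strip is now square to the plate. The key shows through the slot at about (252,215) in the wrist picture. I'll measure its offset more finely.

Run:
```python
from h import *
im=cv2.imread("pics/wrist4.png");a=cv2.resize(im[160:310,195:315],None,fx=4,fy=4,interpolation=cv2.INTER_CUBIC);cv2.imwrite("pics/w4c.png",a)
```

```text
(no output)
```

View pics/w4c.png

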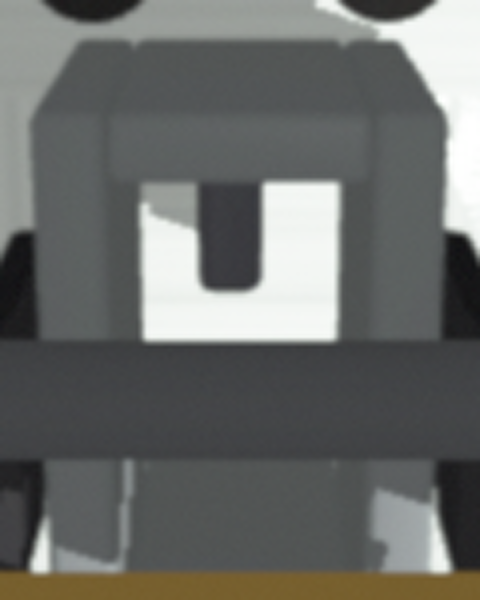

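Run:
```python
from h import *
w=np.load("wrist4.npy",allow_pickle=True).item()
e=ray(w,[(252.4,232.5)],.09)[0];a=np.radians(11.7)
print("key -x end",e,"centre",e[:2]+.02*np.array([np.cos(a),np.sin(a)]))
g=cv2.imread("pics/wrist4.png",0)
n,l,st,c=cv2.connectedComponentsWithStats((g<50).astype(np.uint8))
sel=np.array([c[i] for i in range(1,n) if 300<st[i,4]<2000 and 140<c[i][0]<360 and 120<c[i][1]<215]);print(sel)
P=ray(w,sel,.152-.016)[:,:2];A=np.c_[2*P,np.ones(len(P))];s=np.linalg.lstsq(A,(P**2).sum(1),rcond=None)[0];m=s[:2];print("plate centre",m,np.sqrt(s[2]+m@m))
```

```text
key -x end [ 0.55267802 -0.29219837  0.09      ] centre [ 0.57226248 -0.28814263]
[[217.30445545 148.35767327]
 [291.37432432 148.31891892]
 [168.4490085  198.80736544]
 [340.57413249 198.5977918 ]]
plate centre [ 0.57165912 -0.28981338] 0.05141035001862891
```

Key centre minus plate centre is (+0.6, +1.7) mm. I'll shift by that and descend.

>>> servo_tool --series '[{"travel":[0,-0.0015,0.015],"angular":[0,0,0]},{"travel":[0,0,0.015],"angular":[0,0,0]},{"travel":[0,0,0.01],"angular":[0,0,0]},{"travel":[0,0,0.01],"angular":[0,0,0]},{"travel":[0,0,0],"angular":[0,0,0]}]'

```text
time: 7.1
position: [0.5702, -0.2885, 0.0992]
tool_rot: [-3.124, -0.319, 0.005]
ft_force: [0.0, 0.8, -2.3]
grip_width: 0.501
```

>>> servo_tool --series '[{"travel":[0,0,0.005],"angular":[0,0,0]},{"travel":[0,0,0.005],"angular":[0,0,0]},{"travel":[0,0,0.003],"angular":[0,0,0]},{"travel":[0,0,0],"angular":[0,0,0]},{"travel":[0,0,0],"angular":[0,0,0]}]'

```text
time: 7.6
position: [0.5716, -0.2892, 0.0887]
tool_rot: [3.125, 0.32, 0.001]
ft_force: [-0.7, 0.3, -1.0]
grip_width: 0.497
```

>>> servo_tool --series '[{"travel":[0,0,0],"angular":[0,0,0]},{"travel":[0,0,0],"angular":[0,0,0]},{"travel":[0,0,0],"angular":[0,0,0]}]'

```text
time: 7.9
position: [0.5716, -0.2892, 0.0888]
tool_rot: [3.125, 0.32, 0.001]
ft_force: [-0.8, -1.1, -1.0]
grip_width: 0.506
```

The plate is already down over the key with no contact force. Now the last few millimetres.

>>> servo_tool --series '[{"travel":[0,0,0.003],"angular":[0,0,0]},{"travel":[0,0,0.002],"angular":[0,0,0]},{"travel":[0,0,0],"angular":[0,0,0]},{"travel":[0,0,0],"angular":[0,0,0]},{"travel":[0,0,0],"angular":[0,0,0]}]'

```text
time: 8.4
position: [0.5715, -0.2892, 0.0836]
tool_rot: [3.125, 0.32, 0.0]
ft_force: [-0.3, 0.5, -1.8]
grip_width: 0.504
```

>>> servo_tool --series '[{"travel":[0,0,0.001],"angular":[0,0,0]},{"travel":[0,0,0],"angular":[0,0,0]},{"travel":[0,0,0],"angular":[0,0,0]}]'

```text
time: 8.7
position: [0.5715, -0.2891, 0.0825]
tool_rot: [-3.125, -0.32, -0.0]
ft_force: [0.5, -0.1, -1.3]
grip_width: 0.497
```

Run:
```python
from bench import ctrl; from h import *
im=ctrl.get_image("side");cv2.imwrite("pics/s5.png",cv2.resize(im[60:210,150:350,::-1],None,fx=3,fy=3));s=ctrl.get_state();print(s["position"],s["ft_force"])
```

```text
[ 0.57143548 -0.28912326  0.08255635] [ 0.51845249  0.26127035 -1.70028404]
```

View pics/s5.png

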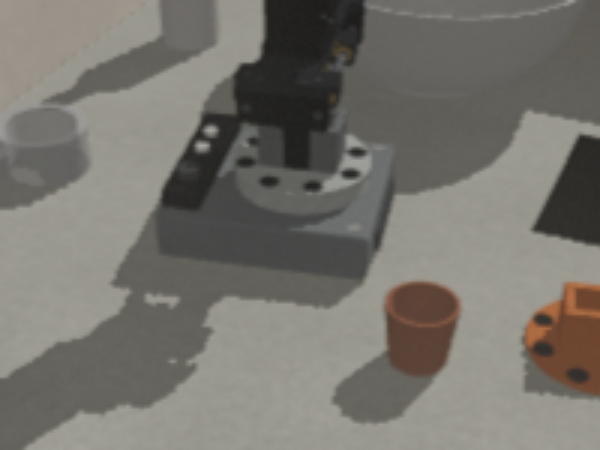

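The side view shows the plate sitting over the deck at about (300,180) in the crop, essentially seated. I'll lower 1 mm more and then release.

>>> servo_tool --series '[{"travel":[0,0,0.001],"angular":[0,0,0]},{"travel":[0,0,0],"angular":[0,0,0]},{"travel":[0,0,0],"angular":[0,0,0]}]'

```text
time: 9.05
position: [0.5716, -0.2892, 0.0816]
tool_rot: [3.125, 0.32, 0.001]
ft_force: [0.7, 0.0, -1.3]
grip_width: 0.503
```

>>> servo_tool --series '[{"travel":[0,0,0],"angular":[0,0,0]},{"travel":[0,0,0],"angular":[0,0,0]},{"travel":[0,0,0],"angular":[0,0,0]},{"travel":[0,0,0],"angular":[0,0,0]},{"travel":[0,0,0],"angular":[0,0,0]}]' --claw 0.08

```text
time: 9.55
position: [0.5715, -0.2892, 0.0816]
tool_rot: [-3.125, -0.32, -0.0]
ft_force: [-0.6, 0.6, 0.4]
grip_width: 0.859
```

>>> servo_tool --series '[{"travel":[0,0,0],"angular":[0,0,0]},{"travel":[0,0,0],"angular":[0,0,0]},{"travel":[0,0,0],"angular":[0,0,0]},{"travel":[0,0,0],"angular":[0,0,0]},{"travel":[0,0,0],"angular":[0,0,0]}]'

```text
time: 10.05
position: [0.5714, -0.2891, 0.0816]
tool_rot: [-3.125, -0.32, -0.0]
ft_force: [0.5, 0.8, 0.4]
grip_width: 0.92
```

>>> servo_tool --series '[{"travel":[0,0,-0.015],"angular":[0,0,0]},{"travel":[0,0,-0.03],"angular":[0,0,0]},{"travel":[0,0,-0.035],"angular":[0,0,0]},{"travel":[0,0,-0.035],"angular":[0,0,0]},{"travel":[-0.03,0,-0.02],"angular":[0,0,0]}]'

```text
time: 10.55
position: [0.5463, -0.2939, 0.2205]
tool_rot: [3.122, 0.327, 0.009]
ft_force: [-0.6, 0.1, 1.1]
grip_width: 0.92
```

>>> servo_tool --series '[{"travel":[-0.04,0,0],"angular":[0,0,0]},{"travel":[0,0,0],"angular":[0,0,0]},{"travel":[0,0,0],"angular":[0,0,0]},{"travel":[0,0,0],"angular":[0,0,0]},{"travel":[0,0,0],"angular":[0,0,0]}]'

```text
time: 11.05
position: [0.5039, -0.3026, 0.2166]
tool_rot: [3.125, 0.322, -0.0]
ft_force: [-0.2, -0.0, -0.0]
grip_width: 0.921
```

Run:
```python
from bench import ctrl; from h import *
o=[]
for n in ("wrist","side","top"):
    w=ctrl.calibration(n);s=ctrl.get_state();im=ctrl.get_image(n)
    o.append(im[:,:,::-1]);cv2.imwrite(f"pics/{n}6.png",o[-1]);np.save(f"{n}6.npy",w,allow_pickle=True)
print(s["position"],s["tool_rot"],s["ft_force"],s["grip_width"])
cv2.imwrite("pics/6.png",np.vstack([np.hstack([o[0][0:250,80:430],cv2.resize(o[1][85:210,175:350],None,fx=2,fy=2)]),np.hstack([o[2][60:310,100:450]]*2)]))
```

```text
[ 0.50355341 -0.30284676  0.21629265] [ 3.12476773e+00  3.21407540e-01 -1.13864225e-03] [-0.49187865  0.11770152 -0.3422171 ] 0.9184291503085519
```

View pics/6.png

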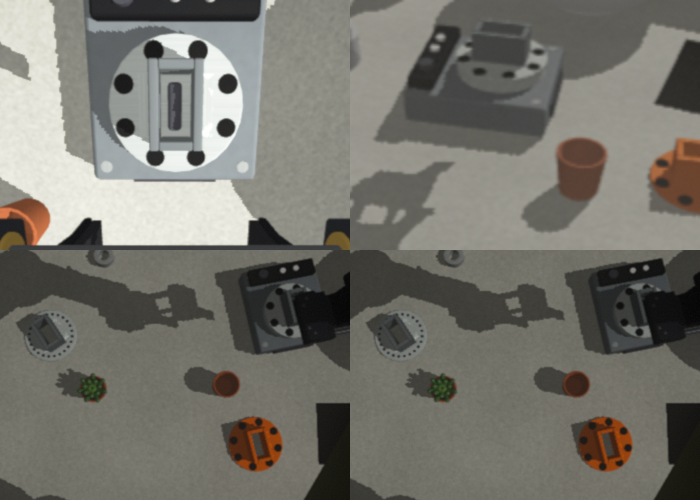

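The wrist view shows the plate flat on the deck with the key inside its slot at about (255,107), and the fine plate still lies where it was. One numeric check before handing in.

Run:
```python
from h import *
w=np.load("wrist6.npy",allow_pickle=True).item()
g=cv2.imread("pics/wrist6.png",0)
n,l,st,c=cv2.connectedComponentsWithStats((g<50).astype(np.uint8))
sel=np.array([c[i] for i in range(1,n) if 120<st[i,4]<700 and 185<c[i][0]<325 and 30<c[i][1]<175 and st[i,2]/st[i,3]<1.15 and st[i,3]/st[i,2]<1.15]);print(sel)
for z in (.063,.066,.069):
    P=ray(w,sel,z)[:,:2];A=np.c_[2*P,np.ones(len(P))];s=np.linalg.lstsq(A,(P**2).sum(1),rcond=None)[0];m=s[:2];print(z,m,np.sqrt(s[2]+m@m),(np.degrees(np.arctan2(P[:,1]-m[1],P[:,0]-m[0]))-22.5)%45)
a,b=[cv2.imread(f"pics/top{k}.png",0)[110:180,115:185].astype(float) for k in (0,6)]
print("fine plate shift px",cv2.phaseCorrelate(a,b))
from bench import ctrl
ctrl.close_job()
```

```text
[[233.18852459  49.42213115]
 [277.52314815  49.50462963]
 [203.13178295  83.3255814 ]
 [307.45175439  83.44298246]
 [205.03587444 126.92825112]
 [305.62371134 127.27835052]]
0.063 [ 0.57231352 -0.28877574] 0.05161412750546582 [11.77825385 11.86049678 12.50291784 11.07986217 12.2024648  11.11921834]
0.066 [ 0.57229793 -0.28877095] 0.051106527076629785 [11.77825385 11.86049678 12.50291784 11.07986217 12.2024648  11.11921834]
0.069 [ 0.57228234 -0.28876616] 0.05059892664779391 [11.77825385 11.86049678 12.50291784 11.07986217 12.2024648  11.11921834]
fine plate shift px ((0.09952509627547101, -0.03158139561776352), 0.8248351135251784)
the job is handed in; nothing more can be done
```

The 8-cell coarse plate is on the seeder's deck with its slot over the key. It is released, the arm is clear above, and I handed the job in at about 11.2 s on the clock.

- **Position:** the last wrist picture puts the plate's centre at (0.5723, -0.2888), about 1 mm from the key centre I measured at (0.5723, -0.2881).
- **Slot angle:** about 11.8°, against 11.7° measured for the seeder.
- **Height:** the cell ring comes out at 51.1 mm for a seated plate, against 51.1–51.4 mm measured earlier. That fits a flat, fully seated plate, and the slight downward load on the wrist was gone after release.
- **Fine plate:** it shifted about 0.1 px in the top view, so it did not move. The orange look-alike was not touched.
- **Disagreement:** the top and wrist cameras differed by about 2 mm. I used the wrist camera's frame because it agreed with the grasp.

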